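# Pack the dropper bottles into the divided carrier

## Robot

A 6-joint arm with a two-finger parallel gripper is mounted at the origin on the work surface. World frame = base frame: x ahead of the robot, y to its left, z up, the work surface at z = 0. Lengths are in m, angles in rad, forces in N, time in s.
With the tool pointing down it reaches from about 0.3 to 0.775 m from the base axis. Payload 14.6 kg.
Tool frame: the origin (TCP) lies on the mounting face of the last link; the fingertips stand 199 mm ahead of it and the grasp point (between the pads) lies 180 mm ahead of it; z points along the fingers, y is the line along which they close (so a half turn about z gives the same grasp; the last joint's range is limited). The gripper opens to 94 mm and grips with 3 to 60 N. Pads are 16 mm wide; open, the fingers measure 119 mm over their backs; the gripper's body (75 mm by 177 mm) begins 78 mm behind the grasp point.
Start: joints at [-1.376, 0.3, 1.521, -0, 1.321, -0.067], TCP at [0.142, -0.531, 0.405] pointing down, gripper open.
Joint ranges: [-3.03, 3.03], [-0.79, 2.21], [0.23, 2.52], [-1.04, 4.18], [0, 3.07], [-2.55, 2.55]. Speed limits (rad/s): [2.22, 2.22, 2.57, 3.14, 3.14, 3.14].

## Interface

Orientations are given as [roll, pitch, yaw] about the fixed x, y, z axes, in that order (R = Rz(yaw) Ry(pitch) Rx(roll)).
In Python, from station import get_obs, camera, hand_in gives the robot as it stands.
- The arm moves only by the tool apply_moves, never from a script. Its argument "increments" is a list of rows, each an object of numbers: "tx", "ty", "tz": the shift along the tool's x, y, z as a fraction of full scale; "ax", "ay", "az": the turn, a rotation vector about the tool's x, y, z as a fraction of full scale. In form: [{"tx": .., "ty": .., "tz": .., "ax": .., "ay": .., "az": ..}, ...]. A call has 1 to 12 rows; each row shifts and turns the commanded pose from where the row before left it, along the tool's axes as they then stand; what a row does not reach is not made up. Full scale, the value 1, is 30 mm for a shift and 5 degrees for a turn. A row lasts 1/8 s, in which the tool goes at most 62.5 mm and 10.7 degrees, less where a joint would pass 70% of its speed; a pose out of reach is approached as far as the arm can. A call with a number of a shift or a turn outside -1 to 1 is refused whole. A call with a gripper value outside its range is refused whole. "jaw" is the closure, from 0 (fully open) to 1 (shut), set as the call begins (left out, the last holds). The fingers move at their own pace and stop on an object; "force" is the grip in N (left out, the last holds). Time passes only in rows, so rows that do not move let the fingers close. It gives the time, the measured TCP pose, the force, the opening and the grip force at its end, in the units of the state.
- get_obs(): the state, without advancing time (a new reading comes with each control period).
- camera(name): name is "scene" or "top" or "wrist"; returns a dict with "pixels" (384x512x3 uint8, red, green, blue), "camera_matrix" (3x3 intrinsics, pixels), "R" (3x3) and "t" (3): a world point X has camera coordinates R X + t; the wrist camera has in their place "T_tool_cam" (4x4, takes a point from camera to tool coordinates, whose origin is the TCP and whose axes are the flange's). Camera axes: x right, y down, z forward; pixel columns grow to the right and rows downward; lengths in m; the calibration is good to about 2 mm. A picture is of the moment at which its call begins: read the wrist's pose just before it. There is no depth.
- hand_in(): hands the job in; it is judged then, once.
The state is a dict: "time_s": time; "qpos": joint angles; "joint_vel": joint speeds; "tau": joint torques, N m; "ee_pos": TCP position; "eef_rot": TCP orientation; "force": force on the tool from outside, world axes, zero at the start; "moment": the same for the moment, N m; "grip_width": finger opening in m; "grip_force": force on a finger pad.
Only numpy, scipy, OpenCV 4.12 (cv2) and the standard library are available. Lean on these libraries where they do the work, as an engineer would, in place of code of your own. Each camera call takes 0.05 s, during which the arm holds its last target. There are 200 camera calls.

## Task

Pack the four dropper bottles (the ones with a rubber bulb on top) into the red carrier for dispatch, one to a compartment: the two large ones into the wide compartments and the two small ones into the narrow compartments, each standing upright on the carrier's floor. Leave the two flat-capped bottles and the beaker standing where they are. It is all glass: keep everything upright and lower the bottles into the carrier rather than dropping them.

Things in the scene. Friction and masses are not known exactly. Their poses are not given: they have to be found in the camera images.
- large_dropper_a: One of two alike large amber glass dropper bottles with a rubber bulb on top. Body dia. 50 mm up to z 58, shoulder to 74, neck dia. 22 to 84, white collar dia. 26 from 84 to 106, black bulb (rigid) dia. 16 to 132 mm; 0.12-0.24 kg. Round: grip the collar from above, fingertips just above the shoulder. Origin: centre of underside, z up. Stands on the bench, 80 mm or more from others (centres).
- large_dropper_b: One of two alike large amber glass dropper bottles with a rubber bulb on top. Body dia. 50 mm up to z 58, shoulder to 74, neck dia. 22 to 84, white collar dia. 26 from 84 to 106, black bulb (rigid) dia. 16 to 132 mm; 0.12-0.24 kg. Round: grip the collar from above, fingertips just above the shoulder. Origin: centre of underside, z up. Stands on the bench, 80 mm or more from others (centres).
- small_dropper_a: One of two alike small amber glass dropper bottles with a rubber bulb on top. Body dia. 32 mm up to z 46, shoulder to 58, neck dia. 16 to 66, white collar dia. 22 from 66 to 88, black bulb (rigid) dia. 14 to 112 mm; 0.04-0.085 kg. Round: grip the collar from above, fingertips just above the shoulder. Origin: centre of underside, z up. Stands on the bench, 80 mm or more from others (centres).
- small_dropper_b: One of two alike small amber glass dropper bottles with a rubber bulb on top. Body dia. 32 mm up to z 46, shoulder to 58, neck dia. 16 to 66, white collar dia. 22 from 66 to 88, black bulb (rigid) dia. 14 to 112 mm; 0.04-0.085 kg. Round: grip the collar from above, fingertips just above the shoulder. Origin: centre of underside, z up. Stands on the bench, 80 mm or more from others (centres).
- large_screwcap: Look-alike that stays: the same large amber bottle with a flat white screw cap and no bulb. Body dia. 50 mm up to z 58, shoulder to 74, neck dia. 22 to 84, cap dia. 26 from 84 to 106 mm. Origin: centre of underside, z up. Stands on the bench, 80 mm or more from others (centres).
- small_screwcap: Look-alike that stays: the same small amber bottle with a flat white screw cap and no bulb. Body dia. 32 mm up to z 46, shoulder to 58, neck dia. 16 to 66, cap dia. 22 from 66 to 88 mm. Origin: centre of underside, z up. Stands on the bench, 80 mm or more from others (centres).
- carrier: Red open carrier fixed to the bench left or right of the bottles, turned any way; 131 (x) x 151 (y) x 45 mm tall, walls and floor 5 mm. Origin: centre of underside, z up. Two wide compartments, 68 x 68 mm inside, centres at its x -26.5, y +36.5 and -36.5 mm; two narrow ones, 48 (x) x 68 (y) mm, centres at x +36.5, y +36.5 and -36.5 mm. Its floor's top is 5 mm above the bench.
- beaker: Empty glass beaker, dia. 80, 100 mm tall, across the bottles from the carrier; stays. Origin: centre of underside, z up. A loose cap and a marker, under 15 mm high, lie by it, in nobody's way; other equipment stands only beyond x = 0.75 m or |y| = 0.5 m.
Mind the look-alikes: they are no part of the job. What is shaped like the large_screwcap but purple or yellow is not meant.

How it is judged:
By the outcome, as a careful person would: the job done as asked, in the order asked, and still so for the second after the job is handed in, with the robot touching nothing.
It also fails if it takes over 112 s, if anything falls off the work surface, if the arm or the gripper's body presses on something with over 40 N, if the wrist force passes 120 N, or if a joint passes its speed limit or range.

## Working session

There is one attempt and no reset: what is moved stays moved. The work goes in short steps, Python scripts to look and compute and a tool call to move; the robot and the scene stay as the last step left them, time stands still between calls to the robot, and variables do not carry over. Pictures are saved under pics/ and viewed, at most 14 in all, crops included, and the job is handed in when it is done.

Besides the shell and the picture viewer there is one more tool, called after "Request:" in YAML: its name, and indented under it one key for each argument. apply_moves: Moves the arm, as the interface text tells. Its arguments: {"type":"object","properties":{"increments":{"type":"array"},"jaw":{"type":"number"},"force":{"type":"number"}},"required":["increments"]}

```bash
mkdir -p pics; ls
python3 - <<'E'
from station import get_obs,camera
import cv2,pickle
print(get_obs())
for n in("top","scene"):
    c=camera(n);pickle.dump(c,open(n+".pkl","wb"));cv2.imwrite(f"pics/{n}0.png",cv2.resize(c["pixels"][:,:,::-1],(800,600),interpolation=cv2.INTER_CUBIC))
    print(n,c["camera_matrix"],c["R"],c["t"])
E
```

```text
pics
{'time_s': 0.0, 'qpos': array([-1.37560967e+00,  3.00474628e-01,  1.52158173e+00,  3.57678252e-05,
        1.32067027e+00, -6.65919294e-02]), 'joint_vel': array([ 4.84929081e-04, -1.25713362e-04,  2.06801620e-04, -1.07146766e-03,
       -1.42160413e-04, -6.51787287e-05]), 'tau': array([ 9.23306798e-04, -5.31810522e+01, -3.52738094e+01,  7.09072757e-02,
        2.43613205e-02, -9.02736565e-05]), 'ee_pos': array([ 0.14233746, -0.53123171,  0.40408398]), 'eef_rot': array([-3.14046349e+00, -1.10025933e-04,  2.61769650e-01]), 'force': array([-0.05339452, -0.38123093, -0.15202267]), 'moment': array([-0.02874687, -0.01641203,  0.01054602]), 'grip_force': 0.0, 'grip_width': 0.09385667575759117}
top [[390.92028617   0.         250.45201707]
 [  0.         390.92028617 191.8732653 ]
 [  0.           0.           1.        ]] [[ 0.02839706 -0.99954762  0.00990763]
 [-0.99571659 -0.02915791 -0.08773991]
 [ 0.08798911 -0.00737364 -0.99609415]] [-0.01815311  0.62248742  0.89577308]
scene [[357.56882262   0.         261.3582161 ]
 [  0.         357.56882262 191.39254217]
 [  0.           0.           1.        ]] [[ 0.67117058  0.74116922 -0.01407995]
 [ 0.57961387 -0.53652473 -0.61334246]
 [-0.4621448   0.40349648 -0.78969157]] [-0.40352674 -0.30261887  1.0209003 ]
```

View pics/top0.png

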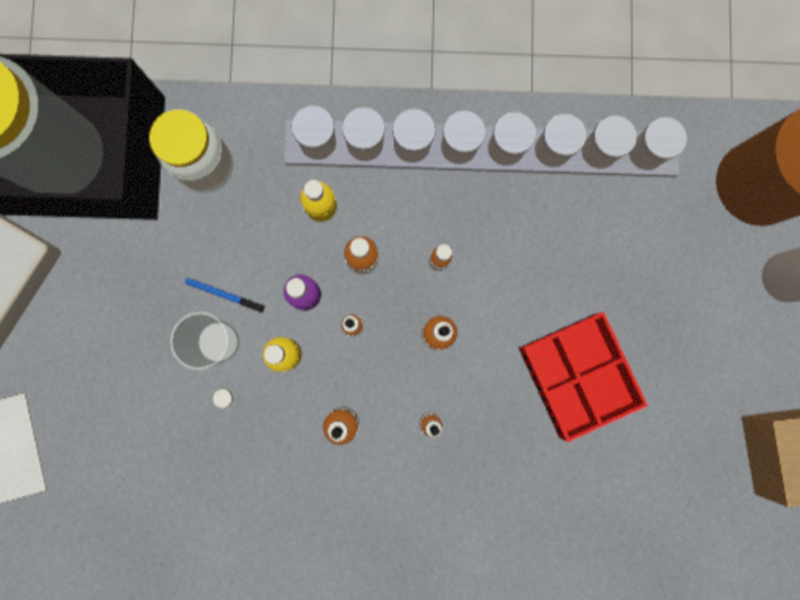

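View pics/scene0.png

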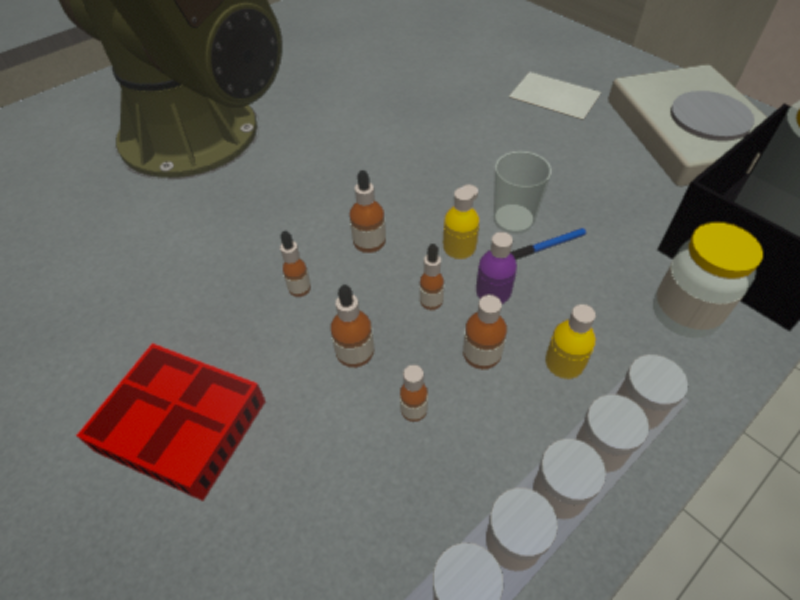

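The top view shows the droppers (black bulb in a white collar): large at (443,331) and (337,431), small at (350,323) and (434,429). The screwcaps are at (360,250) and (442,253), and the carrier is around (583,377). I'll enlarge this region to read the positions more closely.

Run:
```python
import cv2,pickle
c=pickle.load(open("top.pkl","rb"))["pixels"][:,:,::-1]
cv2.imwrite("pics/cropA.png",cv2.resize(c[190:290,200:300],(600,600),interpolation=cv2.INTER_CUBIC))
cv2.imwrite("pics/cropB.png",cv2.resize(c[190:290,325:425],(600,600),interpolation=cv2.INTER_CUBIC))
```

```text
(no output)
```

View pics/cropA.png

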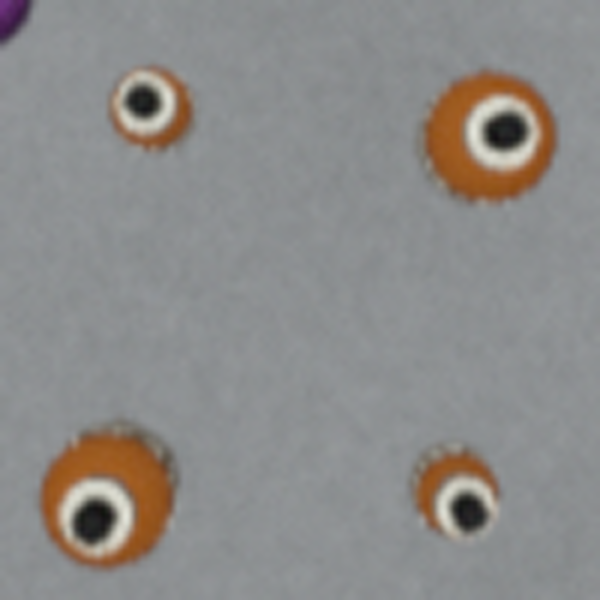

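View pics/cropB.png

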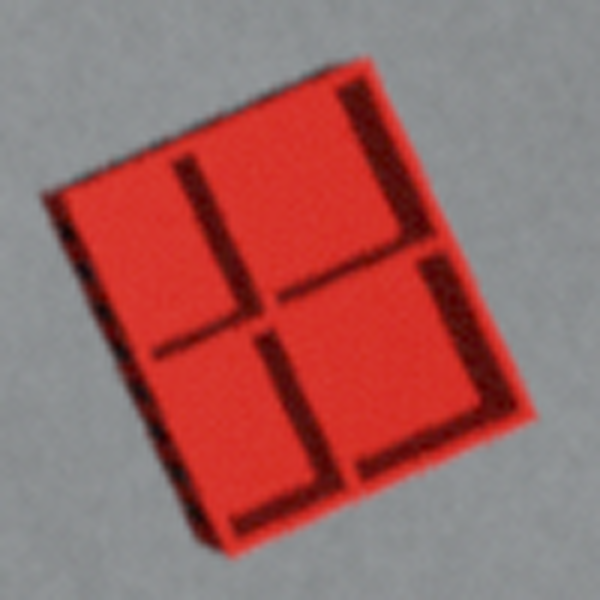

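Crop A collar centres: small (146,102), large (502,132), large (95,518), small (466,506). Crop B carrier top corners: (68,192), (232,556), (537,415), (370,58). The narrow cells are on the left.

```bash
cat > h.py <<'E'
import numpy as np,pickle
from scipy.optimize import least_squares
c=pickle.load(open("top.pkl","rb"));K,R,t=c["camera_matrix"],c["R"],c["t"]
def ray(p,z,off):
    u=np.array(p)/6+off-0.42
    d=R.T@np.linalg.solve(K,[u[0],u[1],1]);o=-R.T@t
    return (o+d*(z-o[2])/d[2])[:2]
E
python3 - <<'E'
from h import *
for n,col,zc,b,zb in(("S1",(146,102),.088,(143,101),.112),("L1",(502,132),.106,(505,131),.132),("L2",(95,518),.106,(94,521),.132),("S2",(466,506),.088,(468,512),.112)):
    print(n,ray(col,zc,[200,190]),ray(b,zb,[200,190]))
P=np.array([ray(p,.045,[325,190]) for p in((68,192),(232,556),(537,415),(370,58))])
L=np.array([[65.5,-75.5],[65.5,75.5],[-65.5,75.5],[-65.5,-75.5]])/1000
rot=lambda a:np.array([[np.cos(a),-np.sin(a)],[np.sin(a),np.cos(a)]])
f=lambda q:(L@rot(q[2]).T+q[:2]-P).ravel()
r=min((least_squares(f,[*P.mean(0),a]) for a in(0,1.5,3,-1.5)),key=lambda r:r.cost);print(r.x,r.fun*1000)
for n,l in(("W+",(-26.5,36.5)),("W-",(-26.5,-36.5)),("N+",(36.5,36.5)),("N-",(36.5,-36.5))):print(n,rot(r.x[2])@np.array(l)/1000+r.x[:2])
E
```

```text
S1 [0.58326771 0.05762435] [0.58242651 0.05727833]
L1 [ 0.57531989 -0.07137817] [ 0.57465238 -0.07000336]
L2 [0.43503083 0.06949258] [0.43730305 0.0678537 ]
S2 [ 0.44065821 -0.06287601] [ 0.44141922 -0.06168366]
[ 0.51803118 -0.28913211  2.01254681] [ 0.05633846  1.39305424 -0.46968909  0.44611318 -0.6171762  -1.35609094
  1.03052683 -0.48307648]
W+ [ 0.49636436 -0.3286928 ]
W- [ 0.5623567  -0.29748366]
N+ [ 0.46943044 -0.27174051]
N- [ 0.53542278 -0.24053136]
```

Request:
apply_moves:
  increments:
    - {"az": 1}
    - {"az": 1}
    - {"az": 1}
    - {"tx": 0.9,"ty": -0.96}
    - {"tx": 0.9,"ty": -0.96}
    - {"tx": 0.9,"ty": -0.96}
    - {"tx": 0.9,"ty": -0.96}
    - {"tx": 0.9,"ty": -0.96}
    - {"tx": 0.9,"ty": -0.96}
    - {"tx": 0.9,"ty": -0.96}
    - {"tx": 0.9,"ty": -0.96}
    - {"tx": 0.9,"ty": -0.96}
  jaw: 0.4
  force: 25

```text
schema error: expected keys tx, ty, tz, ax, ay, az
```

Request:
apply_moves:
  increments:
    - {"tx": 0.9,"ty": -0.96}
    - {"tx": 0.9,"ty": -0.96}
    - {"tx": 0.9,"ty": -0.96}
    - {"tx": 0.9,"ty": -0.96}
    - {"tx": 0.9,"ty": -0.96}
    - {"tx": 0.9,"ty": -0.96}
    - {"tx": 0.0,"ty": 0}
    - {}

```text
schema error: expected keys tx, ty, tz, ax, ay, az
```

Request:
apply_moves:
  increments:
    - {"tx": 0,"ty": 0,"tz": 0,"ax": 0,"ay": 0,"az": 1}
    - {"tx": 0,"ty": 0,"tz": 0,"ax": 0,"ay": 0,"az": 1}
    - {"tx": 0,"ty": 0,"tz": 0,"ax": 0,"ay": 0,"az": 1}
    - {"tx": 0.9,"ty": -0.96,"tz": 0,"ax": 0,"ay": 0,"az": 0}
    - {"tx": 0.9,"ty": -0.96,"tz": 0,"ax": 0,"ay": 0,"az": 0}
    - {"tx": 0.9,"ty": -0.96,"tz": 0,"ax": 0,"ay": 0,"az": 0}
    - {"tx": 0.9,"ty": -0.96,"tz": 0,"ax": 0,"ay": 0,"az": 0}
    - {"tx": 0.9,"ty": -0.96,"tz": 0,"ax": 0,"ay": 0,"az": 0}
    - {"tx": 0.9,"ty": -0.96,"tz": 0,"ax": 0,"ay": 0,"az": 0}
    - {"tx": 0.9,"ty": -0.96,"tz": 0,"ax": 0,"ay": 0,"az": 0}
    - {"tx": 0.9,"ty": -0.96,"tz": 0,"ax": 0,"ay": 0,"az": 0}
  jaw: 0.4
  force: 25

```text
time_s: 1.48
ee_pos: [0.3591, -0.2998, 0.4045]
eef_rot: [-3.141, 0.0, -0.0]
force: [-0.1, -0.3, -0.8]
grip_width: 0.0565
grip_force: 0.0
```

Request:
apply_moves:
  increments:
    - {"tx": 0.9,"ty": -0.96,"tz": 0,"ax": 0,"ay": 0,"az": 0}
    - {"tx": 0.9,"ty": -0.96,"tz": 0,"ax": 0,"ay": 0,"az": 0}
    - {"tx": 0.9,"ty": -0.96,"tz": 0,"ax": 0,"ay": 0,"az": 0}
    - {"tx": 0.9,"ty": -0.96,"tz": 0,"ax": 0,"ay": 0,"az": 0}
    - {"tx": 0.9,"ty": -0.96,"tz": 0,"ax": 0,"ay": 0,"az": 0}
    - {"tx": 0.9,"ty": -0.96,"tz": 0,"ax": 0,"ay": 0,"az": 0}
    - {"tx": 0.9,"ty": -0.96,"tz": 0,"ax": 0,"ay": 0,"az": 0}
    - {"tx": 0.9,"ty": -0.96,"tz": 0,"ax": 0,"ay": 0,"az": 0}
    - {"tx": 0,"ty": 0,"tz": 0,"ax": 0,"ay": 0,"az": 0}
    - {"tx": 0,"ty": 0,"tz": 0,"ax": 0,"ay": 0,"az": 0}

```text
time_s: 2.72
ee_pos: [0.5741, -0.0708, 0.4043]
eef_rot: [-3.142, 0.001, 0.0]
force: [-0.5, -0.2, 0.6]
grip_width: 0.0566
grip_force: 0.0
```

Run:
```python
from station import get_obs,camera
import cv2,numpy as np
from scipy.spatial.transform import Rotation as Ro
o=get_obs();c=camera("wrist");print(o["ee_pos"],o["eef_rot"],o["qpos"],c["T_tool_cam"])
T=np.eye(4);T[:3,:3]=Ro.from_euler("xyz",o["eef_rot"]).as_matrix();T[:3,3]=o["ee_pos"]
M=np.linalg.inv(T@c["T_tool_cam"])
im=c["pixels"][:,:,::-1].copy()
for X in((.575,-.0707,.132),(.575,-.0707,.106)):
    p=c["camera_matrix"]@(M@[*X,1])[:3];p=p[:2]/p[2];print(p)
    cv2.drawMarker(im,tuple(int(round(v)) for v in p),(0,255,0),0,8,1)
cv2.imwrite("pics/w1.png",im)
```

```text
[ 0.57407419 -0.07078613  0.40427965] [-3.14157436e+00  8.53662707e-04  2.63899029e-05] [-1.85986184e-01  3.63836295e-01  1.43713292e+00 -1.43663542e-04
  1.34146577e+00  1.38481648e+00] [[ 3.18765744e-05 -9.68136196e-01 -2.50424250e-01  7.22750294e-02]
 [ 9.99999948e-01  1.11541696e-04 -3.03928154e-04 -1.66452987e-04]
 [ 3.22176593e-04 -2.50424227e-01  9.68136149e-01  1.98333134e-02]
 [ 0.00000000e+00  0.00000000e+00  0.00000000e+00  1.00000000e+00]]
[259.94558814 194.02840932]
[259.9380676  186.34650116]
```

View pics/w1.png

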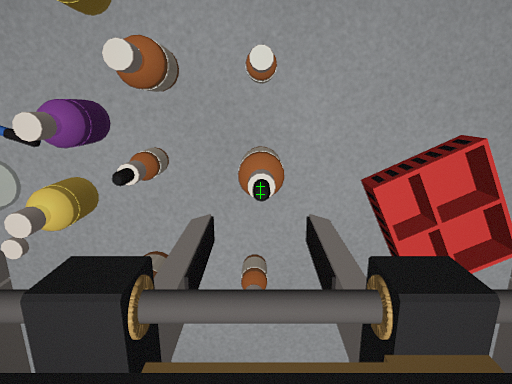

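The wrist view shows the bulb of L1 under my projected markers at (260,190), so the map agrees to about 1 mm. Descending and gripping.

Request:
apply_moves:
  increments:
    - {"tx": 0.03,"ty": 0,"tz": 0.9,"ax": 0,"ay": 0,"az": 0}
    - {"tx": 0,"ty": 0,"tz": 0.9,"ax": 0,"ay": 0,"az": 0}
    - {"tx": 0,"ty": 0,"tz": 0.9,"ax": 0,"ay": 0,"az": 0}
    - {"tx": 0,"ty": 0,"tz": 0.8,"ax": 0,"ay": 0,"az": 0}
    - {"tx": 0,"ty": 0,"tz": 0.5,"ax": 0,"ay": 0,"az": 0}
    - {"tx": 0,"ty": 0,"tz": 0.24,"ax": 0,"ay": 0,"az": 0}
    - {"tx": 0,"ty": 0,"tz": 0,"ax": 0,"ay": 0,"az": 0}
    - {"tx": 0,"ty": 0,"tz": 0,"ax": 0,"ay": 0,"az": 0}

```text
time_s: 3.78
ee_pos: [0.5754, -0.0705, 0.2783]
eef_rot: [3.141, -0.001, -0.0]
force: [0.8, -0.0, -0.1]
grip_width: 0.0563
grip_force: 0.0
```

Request:
apply_moves:
  increments:
    - {"tx": 0,"ty": 0,"tz": 0,"ax": 0,"ay": 0,"az": 0}
    - {"tx": 0,"ty": 0,"tz": 0,"ax": 0,"ay": 0,"az": 0}
    - {"tx": 0,"ty": 0,"tz": 0,"ax": 0,"ay": 0,"az": 0}
    - {"tx": 0,"ty": 0,"tz": 0,"ax": 0,"ay": 0,"az": 0}
    - {"tx": 0,"ty": 0,"tz": 0,"ax": 0,"ay": 0,"az": 0}
    - {"tx": 0,"ty": 0,"tz": 0,"ax": 0,"ay": 0,"az": 0}
  jaw: 1
  force: 20

```text
time_s: 4.53
ee_pos: [0.5753, -0.0705, 0.2775]
eef_rot: [3.142, -0.0, -0.0]
force: [-0.1, 0.4, -0.3]
grip_width: 0.0255
grip_force: 20.0
```

Request:
apply_moves:
  increments:
    - {"tx": 0,"ty": 0,"tz": -0.3,"ax": 0,"ay": 0,"az": 0}
    - {"tx": 0,"ty": 0,"tz": -0.6,"ax": 0,"ay": 0,"az": 0}
    - {"tx": 0,"ty": 0,"tz": -0.7,"ax": 0,"ay": 0,"az": 0}
    - {"tx": 0,"ty": 0,"tz": -0.7,"ax": 0,"ay": 0,"az": 0}
    - {"tx": 0,"ty": 0,"tz": -0.5,"ax": 0,"ay": 0,"az": 0}
    - {"tx": 0,"ty": 0,"tz": -0.2,"ax": 0,"ay": 0,"az": 0}
    - {"tx": 0,"ty": 0,"tz": 0,"ax": 0,"ay": 0,"az": 0}

```text
time_s: 5.4
ee_pos: [0.5752, -0.0704, 0.3675]
eef_rot: [3.142, -0.0, 0.0]
force: [0.2, 0.2, -2.2]
grip_width: 0.0256
grip_force: 20.0
```

Request:
apply_moves:
  increments:
    - {"tx": -0.03,"ty": 0.4,"tz": 0,"ax": 0,"ay": 0,"az": 0}
    - {"tx": -0.04,"ty": 0.75,"tz": 0,"ax": 0,"ay": 0,"az": 0}
    - {"tx": -0.05,"ty": 0.8,"tz": 0,"ax": 0,"ay": 0,"az": 0}
    - {"tx": -0.05,"ty": 0.8,"tz": 0,"ax": 0,"ay": 0,"az": 0}
    - {"tx": -0.05,"ty": 0.8,"tz": 0,"ax": 0,"ay": 0,"az": 0}
    - {"tx": -0.05,"ty": 0.8,"tz": 0,"ax": 0,"ay": 0,"az": 0}
    - {"tx": -0.05,"ty": 0.8,"tz": 0,"ax": 0,"ay": 0,"az": 0}
    - {"tx": -0.05,"ty": 0.8,"tz": 0,"ax": 0,"ay": 0,"az": 0}
    - {"tx": -0.04,"ty": 0.8,"tz": 0,"ax": 0,"ay": 0,"az": 0}
    - {"tx": -0.03,"ty": 0.55,"tz": 0,"ax": 0,"ay": 0,"az": 0}
    - {"tx": 0,"ty": 0.25,"tz": 0,"ax": 0,"ay": 0,"az": 0}
    - {"tx": 0,"ty": 0,"tz": 0,"ax": 0,"ay": 0,"az": 0}

```text
time_s: 6.9
ee_pos: [0.5621, -0.2971, 0.3673]
eef_rot: [-3.141, 0.0, -0.0]
force: [-0.1, 0.8, -2.8]
grip_width: 0.0258
grip_force: 20.0
```

Request:
apply_moves:
  increments:
    - {"tx": 0,"ty": 0,"tz": 0.5,"ax": 0,"ay": 0,"az": 0}
    - {"tx": 0,"ty": 0,"tz": 0.7,"ax": 0,"ay": 0,"az": 0}
    - {"tx": 0,"ty": 0,"tz": 0.7,"ax": 0,"ay": 0,"az": 0}
    - {"tx": 0,"ty": 0,"tz": 0.5,"ax": 0,"ay": 0,"az": 0}
    - {"tx": 0,"ty": 0,"tz": 0.25,"ax": 0,"ay": 0,"az": 0}
    - {"tx": 0,"ty": 0,"tz": 0.08,"ax": 0,"ay": 0,"az": 0}
    - {"tx": 0,"ty": 0,"tz": 0.04,"ax": 0,"ay": 0,"az": 0}
    - {"tx": 0,"ty": 0,"tz": 0.03,"ax": 0,"ay": 0,"az": 0}
    - {"tx": 0,"ty": 0,"tz": 0,"ax": 0,"ay": 0,"az": 0}

```text
time_s: 8.02
ee_pos: [0.562, -0.297, 0.2837]
eef_rot: [3.141, -0.0, -0.0]
force: [-0.7, -0.6, -2.2]
grip_width: 0.0255
grip_force: 20.0
```

Request:
apply_moves:
  increments:
    - {"tx": 0,"ty": 0,"tz": 0.03,"ax": 0,"ay": 0,"az": 0}
    - {"tx": 0,"ty": 0,"tz": 0.02,"ax": 0,"ay": 0,"az": 0}
    - {"tx": 0,"ty": 0,"tz": 0,"ax": 0,"ay": 0,"az": 0}

```text
time_s: 8.4
ee_pos: [0.5621, -0.297, 0.2824]
eef_rot: [3.141, -0.001, -0.0]
force: [0.8, -0.4, 2.4]
grip_width: 0.0254
grip_force: 20.0
```

Floor contact is clear: the force flipped from -2.2 to +2.4 N. Releasing and raising.

Request:
apply_moves:
  increments:
    - {"tx": 0,"ty": 0,"tz": 0,"ax": 0,"ay": 0,"az": 0}
    - {"tx": 0,"ty": 0,"tz": 0,"ax": 0,"ay": 0,"az": 0}
    - {"tx": 0,"ty": 0,"tz": 0,"ax": 0,"ay": 0,"az": 0}
    - {"tx": 0,"ty": 0,"tz": 0,"ax": 0,"ay": 0,"az": 0}
    - {"tx": 0,"ty": 0,"tz": -0.5,"ax": 0,"ay": 0,"az": 0}
    - {"tx": 0,"ty": 0,"tz": -0.8,"ax": 0,"ay": 0,"az": 0}
    - {"tx": 0,"ty": 0,"tz": -0.9,"ax": 0,"ay": 0,"az": 0}
    - {"tx": 0,"ty": 0,"tz": -0.9,"ax": 0,"ay": 0,"az": 0}
    - {"tx": 0,"ty": 0,"tz": -0.9,"ax": 0,"ay": 0,"az": 0}
    - {"tx": 0,"ty": 0,"tz": 0,"ax": 0,"ay": 0,"az": 0}
  jaw: 0.5

```text
time_s: 9.65
ee_pos: [0.5619, -0.2969, 0.405]
eef_rot: [3.139, -0.004, 0.0]
force: [-0.1, -0.2, -0.1]
grip_width: 0.047
grip_force: 0.0
```

Run:
```python
from station import camera
import cv2
c=camera("scene");cv2.imwrite("pics/s1.png",c["pixels"][90:350,30:330,::-1])
```

```text
(no output)
```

View pics/s1.png

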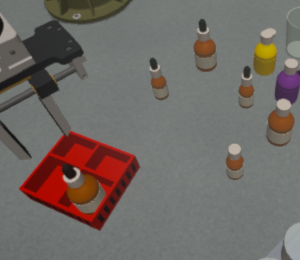

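L1 stands upright in the wide compartment (about (85,190) in the crop). Next is L2.

Request:
apply_moves:
  increments:
    - {"tx": -0.35,"ty": -1,"tz": 0,"ax": 0,"ay": 0,"az": 0}
    - {"tx": -0.35,"ty": -1,"tz": 0,"ax": 0,"ay": 0,"az": 0}
    - {"tx": -0.35,"ty": -1,"tz": 0,"ax": 0,"ay": 0,"az": 0}
    - {"tx": -0.35,"ty": -1,"tz": 0,"ax": 0,"ay": 0,"az": 0}
    - {"tx": -0.35,"ty": -1,"tz": 0,"ax": 0,"ay": 0,"az": 0}
    - {"tx": -0.35,"ty": -1,"tz": 0,"ax": 0,"ay": 0,"az": 0}
    - {"tx": -0.35,"ty": -1,"tz": 0,"ax": 0,"ay": 0,"az": 0}
    - {"tx": -0.35,"ty": -1,"tz": 0,"ax": 0,"ay": 0,"az": 0}
    - {"tx": -0.35,"ty": -1,"tz": 0,"ax": 0,"ay": 0,"az": 0}
    - {"tx": -0.35,"ty": -1,"tz": 0,"ax": 0,"ay": 0,"az": 0}
    - {"tx": -0.35,"ty": -1,"tz": 0,"ax": 0,"ay": 0,"az": 0}
    - {"tx": -0.35,"ty": -1,"tz": 0,"ax": 0,"ay": 0,"az": 0}

```text
time_s: 11.2
ee_pos: [0.4354, 0.064, 0.4011]
eef_rot: [3.141, 0.001, -0.0]
force: [0.4, 0.3, 0.6]
grip_width: 0.047
grip_force: 0.0
```

Request:
apply_moves:
  increments:
    - {"tx": 0,"ty": -0.2,"tz": 0,"ax": 0,"ay": 0,"az": 0}
    - {"tx": 0,"ty": 0,"tz": 0,"ax": 0,"ay": 0,"az": 0}
    - {"tx": 0,"ty": 0,"tz": 0,"ax": 0,"ay": 0,"az": 0}
  jaw: 0.4

```text
time_s: 11.58
ee_pos: [0.4363, 0.0683, 0.4017]
eef_rot: [3.141, 0.0, -0.001]
force: [0.6, 0.2, -0.1]
grip_width: 0.0562
grip_force: 0.0
```

```bash
cat > w.py <<'E'
import sys
from station import get_obs,camera
import cv2,numpy as np
from scipy.spatial.transform import Rotation as Ro
def shot(name,pts):
    o=get_obs();c=camera("wrist");print(o["ee_pos"],o["qpos"].round(2))
    T=np.eye(4);T[:3,:3]=Ro.from_euler("xyz",o["eef_rot"]).as_matrix();T[:3,3]=o["ee_pos"]
    M=np.linalg.inv(T@c["T_tool_cam"]);im=c["pixels"][:,:,::-1].copy()
    for X in pts:
        p=c["camera_matrix"]@(M@[*X,1])[:3];p=p[:2]/p[2];print(p)
        cv2.drawMarker(im,tuple(int(round(v)) for v in p),(0,255,0),0,8,1)
    cv2.imwrite(f"pics/{name}.png",im)
E
python3 -c "
from w import *
shot('w2',[(.436,.0687,.132),(.441,-.0623,.112),(.583,.0575,.112)])"
```

```text
[0.4363362  0.0683472  0.40168725] [ 0.07  0.06  1.81 -0.    1.27  1.64]
[259.56935577 196.45286795]
[406.5999828  184.69454163]
[273.83018179   7.51402883]
```

View pics/w2.png

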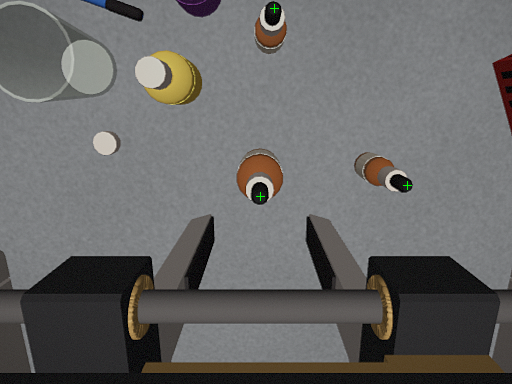

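All three markers sit on their bulbs. Descending on L2.

Request:
apply_moves:
  increments:
    - {"tx": 0,"ty": 0,"tz": 0.9,"ax": 0,"ay": 0,"az": 0}
    - {"tx": 0,"ty": 0,"tz": 0.9,"ax": 0,"ay": 0,"az": 0}
    - {"tx": 0,"ty": 0,"tz": 0.9,"ax": 0,"ay": 0,"az": 0}
    - {"tx": 0,"ty": 0,"tz": 0.8,"ax": 0,"ay": 0,"az": 0}
    - {"tx": 0,"ty": 0,"tz": 0.45,"ax": 0,"ay": 0,"az": 0}
    - {"tx": 0,"ty": 0,"tz": 0.2,"ax": 0,"ay": 0,"az": 0}
    - {"tx": 0,"ty": 0,"tz": 0,"ax": 0,"ay": 0,"az": 0}
    - {"tx": 0,"ty": 0,"tz": 0,"ax": 0,"ay": 0,"az": 0}

```text
time_s: 12.62
ee_pos: [0.4362, 0.069, 0.2781]
eef_rot: [-3.141, -0.001, 0.0]
force: [0.1, -0.4, -0.3]
grip_width: 0.0563
grip_force: 0.0
```

Request:
apply_moves:
  increments:
    - {"tx": 0,"ty": 0,"tz": 0,"ax": 0,"ay": 0,"az": 0}
    - {"tx": 0,"ty": 0,"tz": 0,"ax": 0,"ay": 0,"az": 0}
    - {"tx": 0,"ty": 0,"tz": 0,"ax": 0,"ay": 0,"az": 0}
    - {"tx": 0,"ty": 0,"tz": 0,"ax": 0,"ay": 0,"az": 0}
    - {"tx": 0,"ty": 0,"tz": 0,"ax": 0,"ay": 0,"az": 0}
    - {"tx": 0,"ty": 0,"tz": 0,"ax": 0,"ay": 0,"az": 0}
  jaw: 1
  force: 20

```text
time_s: 13.38
ee_pos: [0.4361, 0.069, 0.2775]
eef_rot: [3.142, -0.0, -0.0]
force: [-0.3, -1.1, 0.4]
grip_width: 0.0254
grip_force: 20.0
```

Request:
apply_moves:
  increments:
    - {"tx": 0,"ty": 0,"tz": -0.3,"ax": 0,"ay": 0,"az": 0}
    - {"tx": 0,"ty": 0,"tz": -0.7,"ax": 0,"ay": 0,"az": 0}
    - {"tx": 0,"ty": 0,"tz": -0.8,"ax": 0,"ay": 0,"az": 0}
    - {"tx": 0,"ty": 0,"tz": -0.8,"ax": 0,"ay": 0,"az": 0}
    - {"tx": 0,"ty": 0,"tz": -0.8,"ax": 0,"ay": 0,"az": 0}
    - {"tx": 0,"ty": 0,"tz": -0.7,"ax": 0,"ay": 0,"az": 0}
    - {"tx": 0.4,"ty": 0,"tz": -0.5,"ax": 0,"ay": 0,"az": 0}
    - {"tx": 0.6,"ty": 0.3,"tz": -0.2,"ax": 0,"ay": 0,"az": 0}
    - {"tx": 0.6,"ty": 0.5,"tz": 0,"ax": 0,"ay": 0,"az": 0}
    - {"tx": 0.4,"ty": 0.7,"tz": 0,"ax": 0,"ay": 0,"az": 0}
    - {"tx": 0,"ty": 0.9,"tz": 0,"ax": 0,"ay": 0,"az": 0}

```text
time_s: 14.75
ee_pos: [0.4964, -0.0035, 0.4215]
eef_rot: [-3.141, 0.0, 0.001]
force: [0.7, 0.2, -1.7]
grip_width: 0.0254
grip_force: 20.0
```

Request:
apply_moves:
  increments:
    - {"tx": 0,"ty": 0.95,"tz": 0,"ax": 0,"ay": 0,"az": 0}
    - {"tx": 0,"ty": 0.95,"tz": 0,"ax": 0,"ay": 0,"az": 0}
    - {"tx": 0,"ty": 0.95,"tz": 0,"ax": 0,"ay": 0,"az": 0}
    - {"tx": 0,"ty": 0.95,"tz": 0,"ax": 0,"ay": 0,"az": 0}
    - {"tx": 0,"ty": 0.95,"tz": 0,"ax": 0,"ay": 0,"az": 0}
    - {"tx": 0,"ty": 0.95,"tz": 0,"ax": 0,"ay": 0,"az": 0}
    - {"tx": 0,"ty": 0.95,"tz": 0,"ax": 0,"ay": 0,"az": 0}
    - {"tx": 0,"ty": 0.95,"tz": 0,"ax": 0,"ay": 0,"az": 0}
    - {"tx": 0,"ty": 0.95,"tz": 0,"ax": 0,"ay": 0,"az": 0}
    - {"tx": 0,"ty": 0.95,"tz": 0,"ax": 0,"ay": 0,"az": 0}
    - {"tx": 0,"ty": 0.6,"tz": 0,"ax": 0,"ay": 0,"az": 0}

```text
time_s: 16.12
ee_pos: [0.4959, -0.307, 0.4215]
eef_rot: [-3.141, 0.0, -0.001]
force: [0.4, -0.0, -2.5]
grip_width: 0.0253
grip_force: 20.0
```

Request:
apply_moves:
  increments:
    - {"tx": 0,"ty": 0.4,"tz": 0,"ax": 0,"ay": 0,"az": 0}
    - {"tx": 0,"ty": 0.2,"tz": 0,"ax": 0,"ay": 0,"az": 0}
    - {"tx": 0,"ty": 0,"tz": 0,"ax": 0,"ay": 0,"az": 0}
    - {"tx": 0,"ty": 0,"tz": 0,"ax": 0,"ay": 0,"az": 0}

```text
time_s: 16.62
ee_pos: [0.4962, -0.3234, 0.4215]
eef_rot: [-3.141, -0.0, 0.001]
force: [0.0, 0.1, -2.0]
grip_width: 0.0255
grip_force: 20.0
```

Request:
apply_moves:
  increments:
    - {"tx": 0,"ty": 0.18,"tz": 0.3,"ax": 0,"ay": 0,"az": 0}
    - {"tx": 0,"ty": 0,"tz": 0.8,"ax": 0,"ay": 0,"az": 0}
    - {"tx": 0,"ty": 0,"tz": 0.8,"ax": 0,"ay": 0,"az": 0}
    - {"tx": 0,"ty": 0,"tz": 0.8,"ax": 0,"ay": 0,"az": 0}
    - {"tx": 0,"ty": 0,"tz": 0.8,"ax": 0,"ay": 0,"az": 0}
    - {"tx": 0,"ty": 0,"tz": 0.6,"ax": 0,"ay": 0,"az": 0}
    - {"tx": 0,"ty": 0,"tz": 0.3,"ax": 0,"ay": 0,"az": 0}
    - {"tx": 0,"ty": 0,"tz": 0.1,"ax": 0,"ay": 0,"az": 0}
    - {"tx": 0,"ty": 0,"tz": 0.04,"ax": 0,"ay": 0,"az": 0}
    - {"tx": 0,"ty": 0,"tz": 0,"ax": 0,"ay": 0,"az": 0}

```text
time_s: 17.88
ee_pos: [0.4961, -0.3294, 0.2858]
eef_rot: [3.141, -0.001, 0.0]
force: [-0.3, -0.4, -1.9]
grip_width: 0.0254
grip_force: 20.0
```

Request:
apply_moves:
  increments:
    - {"tx": 0,"ty": 0,"tz": 0.03,"ax": 0,"ay": 0,"az": 0}
    - {"tx": 0,"ty": 0,"tz": 0.03,"ax": 0,"ay": 0,"az": 0}
    - {"tx": 0,"ty": 0,"tz": 0.02,"ax": 0,"ay": 0,"az": 0}
    - {"tx": 0,"ty": 0,"tz": 0,"ax": 0,"ay": 0,"az": 0}

```text
time_s: 18.38
ee_pos: [0.496, -0.3294, 0.2828]
eef_rot: [-3.142, 0.0, -0.0]
force: [-0.1, 0.7, -2.2]
grip_width: 0.0256
grip_force: 20.0
```

Request:
apply_moves:
  increments:
    - {"tx": 0,"ty": 0,"tz": 0.02,"ax": 0,"ay": 0,"az": 0}
    - {"tx": 0,"ty": 0,"tz": 0.01,"ax": 0,"ay": 0,"az": 0}
    - {"tx": 0,"ty": 0,"tz": 0,"ax": 0,"ay": 0,"az": 0}

```text
time_s: 18.75
ee_pos: [0.4961, -0.3294, 0.2825]
eef_rot: [3.141, -0.001, -0.0]
force: [-1.6, -0.7, 5.5]
grip_width: 0.0257
grip_force: 20.0
```

Request:
apply_moves:
  increments:
    - {"tx": 0,"ty": 0,"tz": 0,"ax": 0,"ay": 0,"az": 0}
    - {"tx": 0,"ty": 0,"tz": 0,"ax": 0,"ay": 0,"az": 0}
    - {"tx": 0,"ty": 0,"tz": 0,"ax": 0,"ay": 0,"az": 0}
    - {"tx": 0,"ty": 0,"tz": 0,"ax": 0,"ay": 0,"az": 0}
    - {"tx": 0,"ty": 0,"tz": -0.5,"ax": 0,"ay": 0,"az": 0}
    - {"tx": 0,"ty": 0,"tz": -0.8,"ax": 0,"ay": 0,"az": 0}
    - {"tx": 0,"ty": 0,"tz": -0.9,"ax": 0,"ay": 0,"az": 0}
    - {"tx": 0,"ty": 0,"tz": -0.9,"ax": 0,"ay": 0,"az": 0}
    - {"tx": 0,"ty": 0,"tz": -0.9,"ax": 0,"ay": 0,"az": 0}
    - {"tx": 0,"ty": 0,"tz": 0,"ax": 0,"ay": 0,"az": 0}
  jaw: 0.5

```text
time_s: 20.0
ee_pos: [0.496, -0.3293, 0.4048]
eef_rot: [3.139, -0.004, 0.0]
force: [-0.1, 0.2, -1.1]
grip_width: 0.0469
grip_force: 0.0
```

Request:
apply_moves:
  increments:
    - {"tx": -0.2,"ty": -0.9,"tz": 0,"ax": 0,"ay": 0,"az": 0}
    - {"tx": -0.2,"ty": -0.9,"tz": 0,"ax": 0,"ay": 0,"az": 0}
    - {"tx": -0.2,"ty": -0.9,"tz": 0,"ax": 0,"ay": 0,"az": 0}
    - {"tx": -0.2,"ty": -0.9,"tz": 0,"ax": 0,"ay": 0,"az": 0}
    - {"tx": -0.2,"ty": -0.9,"tz": 0,"ax": 0,"ay": 0,"az": 0}
    - {"tx": -0.2,"ty": -0.9,"tz": 0,"ax": 0,"ay": 0,"az": 0}
    - {"tx": -0.2,"ty": -0.9,"tz": 0,"ax": 0,"ay": 0,"az": 0}
    - {"tx": -0.2,"ty": -0.9,"tz": 0,"ax": 0,"ay": 0,"az": 0}
    - {"tx": -0.2,"ty": -0.9,"tz": 0,"ax": 0,"ay": 0,"az": 0}
    - {"tx": 0,"ty": -0.8,"tz": 0,"ax": 0,"ay": 0,"az": 0}
    - {"tx": 0,"ty": 0,"tz": 0,"ax": 0,"ay": 0,"az": 0}
    - {"tx": 0,"ty": 0,"tz": 0,"ax": 0,"ay": 0,"az": 0}

```text
time_s: 21.5
ee_pos: [0.442, -0.0628, 0.4017]
eef_rot: [3.142, 0.0, 0.0]
force: [-0.6, 0.4, -0.5]
grip_width: 0.0469
grip_force: 0.0
```

```bash
python3 -c "
from w import *
shot('w3',[(.441,-.0623,.112),(.441,-.0623,.088)])
c=camera('scene')['pixels'][90:350,30:330,::-1]
cv2.imwrite('pics/w3.png',np.hstack([cv2.imread('pics/w3.png')[:260],c]))"
```

```text
[ 0.44204112 -0.06277145  0.40166917] [-0.22  0.07  1.8  -0.    1.27  1.35]
[259.49132221 190.98360986]
[259.51818166 184.49676328]
```

View pics/w3.png

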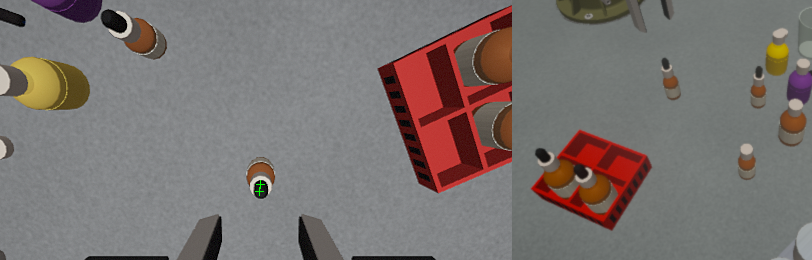

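Both large bottles stand in the wide compartments, and S2's bulb sits on the marker at (260,190). Descending on it to TCP z 0.261.

Request:
apply_moves:
  increments:
    - {"tx": -0.03,"ty": 0,"tz": 0.9,"ax": 0,"ay": 0,"az": 0}
    - {"tx": 0,"ty": 0,"tz": 0.9,"ax": 0,"ay": 0,"az": 0}
    - {"tx": 0,"ty": 0,"tz": 0.9,"ax": 0,"ay": 0,"az": 0}
    - {"tx": 0,"ty": 0,"tz": 0.9,"ax": 0,"ay": 0,"az": 0}
    - {"tx": 0,"ty": 0,"tz": 0.6,"ax": 0,"ay": 0,"az": 0}
    - {"tx": 0,"ty": 0,"tz": 0.35,"ax": 0,"ay": 0,"az": 0}
    - {"tx": 0,"ty": 0,"tz": 0.12,"ax": 0,"ay": 0,"az": 0}
    - {"tx": 0,"ty": 0,"tz": 0,"ax": 0,"ay": 0,"az": 0}
    - {"tx": 0,"ty": 0,"tz": 0,"ax": 0,"ay": 0,"az": 0}

```text
time_s: 22.72
ee_pos: [0.4413, -0.0624, 0.2624]
eef_rot: [3.141, -0.001, -0.0]
force: [-1.7, 0.9, -0.2]
grip_width: 0.0471
grip_force: 0.0
```

Request:
apply_moves:
  increments:
    - {"tx": 0,"ty": 0,"tz": 0,"ax": 0,"ay": 0,"az": 0}
    - {"tx": 0,"ty": 0,"tz": 0,"ax": 0,"ay": 0,"az": 0}
    - {"tx": 0,"ty": 0,"tz": 0,"ax": 0,"ay": 0,"az": 0}
    - {"tx": 0,"ty": 0,"tz": 0,"ax": 0,"ay": 0,"az": 0}
    - {"tx": 0,"ty": 0,"tz": 0,"ax": 0,"ay": 0,"az": 0}
    - {"tx": 0,"ty": 0,"tz": 0,"ax": 0,"ay": 0,"az": 0}
  jaw: 1
  force: 12

```text
time_s: 23.48
ee_pos: [0.4412, -0.0623, 0.2619]
eef_rot: [-3.142, -0.0, 0.0]
force: [-0.6, 1.1, 1.3]
grip_width: 0.0218
grip_force: 12.0
```

Request:
apply_moves:
  increments:
    - {"tx": 0,"ty": 0,"tz": -0.3,"ax": 0,"ay": 0,"az": 0}
    - {"tx": 0,"ty": 0,"tz": -0.7,"ax": 0,"ay": 0,"az": 0}
    - {"tx": 0,"ty": 0,"tz": -0.8,"ax": 0,"ay": 0,"az": 0}
    - {"tx": 0,"ty": 0,"tz": -0.8,"ax": 0,"ay": 0,"az": 0}
    - {"tx": 0,"ty": 0,"tz": -0.5,"ax": 0,"ay": 0,"az": 0}
    - {"tx": 0,"ty": 0,"tz": -0.2,"ax": 0,"ay": 0,"az": 0}
    - {"tx": 0,"ty": 0,"tz": 0,"ax": 0,"ay": 0,"az": 0}

```text
time_s: 24.35
ee_pos: [0.4411, -0.0623, 0.3607]
eef_rot: [-3.142, 0.0, -0.0]
force: [-0.5, -0.0, -1.4]
grip_width: 0.0218
grip_force: 12.0
```

Request:
apply_moves:
  increments:
    - {"tx": 0.05,"ty": 0.4,"tz": 0,"ax": 0,"ay": 0,"az": 0}
    - {"tx": 0.1,"ty": 0.7,"tz": 0,"ax": 0,"ay": 0,"az": 0}
    - {"tx": 0.1,"ty": 0.75,"tz": 0,"ax": 0,"ay": 0,"az": 0}
    - {"tx": 0.1,"ty": 0.75,"tz": 0,"ax": 0,"ay": 0,"az": 0}
    - {"tx": 0.1,"ty": 0.75,"tz": 0,"ax": 0,"ay": 0,"az": 0}
    - {"tx": 0.1,"ty": 0.75,"tz": 0,"ax": 0,"ay": 0,"az": 0}
    - {"tx": 0.1,"ty": 0.75,"tz": 0,"ax": 0,"ay": 0,"az": 0}
    - {"tx": 0.1,"ty": 0.75,"tz": 0,"ax": 0,"ay": 0,"az": 0}
    - {"tx": 0.1,"ty": 0.7,"tz": 0,"ax": 0,"ay": 0,"az": 0}
    - {"tx": 0.1,"ty": 0.5,"tz": 0,"ax": 0,"ay": 0,"az": 0}
    - {"tx": 0,"ty": 0.2,"tz": 0,"ax": 0,"ay": 0,"az": 0}
    - {"tx": 0,"ty": 0,"tz": 0,"ax": 0,"ay": 0,"az": 0}

```text
time_s: 25.85
ee_pos: [0.4696, -0.2724, 0.3608]
eef_rot: [-3.141, 0.0, -0.0]
force: [-1.2, -0.5, 0.1]
grip_width: 0.0215
grip_force: 12.0
```

Request:
apply_moves:
  increments:
    - {"tx": 0,"ty": 0,"tz": 0.3,"ax": 0,"ay": 0,"az": 0}
    - {"tx": 0,"ty": 0,"tz": 0.6,"ax": 0,"ay": 0,"az": 0}
    - {"tx": 0,"ty": 0,"tz": 0.7,"ax": 0,"ay": 0,"az": 0}
    - {"tx": 0,"ty": 0,"tz": 0.6,"ax": 0,"ay": 0,"az": 0}
    - {"tx": 0,"ty": 0,"tz": 0.5,"ax": 0,"ay": 0,"az": 0}
    - {"tx": 0,"ty": 0,"tz": 0.2,"ax": 0,"ay": 0,"az": 0}
    - {"tx": 0,"ty": 0,"tz": 0.1,"ax": 0,"ay": 0,"az": 0}
    - {"tx": 0,"ty": 0,"tz": 0.04,"ax": 0,"ay": 0,"az": 0}
    - {"tx": 0,"ty": 0,"tz": 0.03,"ax": 0,"ay": 0,"az": 0}
    - {"tx": 0,"ty": 0,"tz": 0,"ax": 0,"ay": 0,"az": 0}

```text
time_s: 27.1
ee_pos: [0.4697, -0.2724, 0.269]
eef_rot: [3.141, -0.0, 0.0]
force: [0.7, -0.0, -0.5]
grip_width: 0.0215
grip_force: 12.0
```

Request:
apply_moves:
  increments:
    - {"tx": 0,"ty": 0,"tz": 0.02,"ax": 0,"ay": 0,"az": 0}
    - {"tx": 0,"ty": 0,"tz": 0.01,"ax": 0,"ay": 0,"az": 0}
    - {"tx": 0,"ty": 0,"tz": 0,"ax": 0,"ay": 0,"az": 0}

```text
time_s: 27.48
ee_pos: [0.4696, -0.2723, 0.2678]
eef_rot: [-3.142, 0.0, 0.0]
force: [-0.1, 0.1, -0.5]
grip_width: 0.0214
grip_force: 12.0
```

Request:
apply_moves:
  increments:
    - {"tx": 0,"ty": 0,"tz": 0.02,"ax": 0,"ay": 0,"az": 0}
    - {"tx": 0,"ty": 0,"tz": 0.02,"ax": 0,"ay": 0,"az": 0}
    - {"tx": 0,"ty": 0,"tz": 0,"ax": 0,"ay": 0,"az": 0}

```text
time_s: 27.85
ee_pos: [0.4697, -0.2724, 0.2669]
eef_rot: [3.141, -0.0, 0.0]
force: [-0.2, -0.7, 2.6]
grip_width: 0.0217
grip_force: 12.0
```

Request:
apply_moves:
  increments:
    - {"tx": 0,"ty": 0,"tz": 0,"ax": 0,"ay": 0,"az": 0}
    - {"tx": 0,"ty": 0,"tz": 0,"ax": 0,"ay": 0,"az": 0}
    - {"tx": 0,"ty": 0,"tz": 0,"ax": 0,"ay": 0,"az": 0}
    - {"tx": 0,"ty": 0,"tz": 0,"ax": 0,"ay": 0,"az": 0}
    - {"tx": 0,"ty": 0,"tz": -0.5,"ax": 0,"ay": 0,"az": 0}
    - {"tx": 0,"ty": 0,"tz": -0.8,"ax": 0,"ay": 0,"az": 0}
    - {"tx": 0,"ty": 0,"tz": -0.9,"ax": 0,"ay": 0,"az": 0}
    - {"tx": 0,"ty": 0,"tz": -0.9,"ax": 0,"ay": 0,"az": 0}
    - {"tx": 0,"ty": 0,"tz": -0.9,"ax": 0,"ay": 0,"az": 0}
    - {"tx": 0,"ty": 0,"tz": -0.5,"ax": 0,"ay": 0,"az": 0}
    - {"tx": 0,"ty": 0,"tz": 0,"ax": 0,"ay": 0,"az": 0}
  jaw: 0.6

```text
time_s: 29.22
ee_pos: [0.4696, -0.2723, 0.4026]
eef_rot: [3.141, -0.001, 0.0]
force: [-0.0, -0.1, -0.4]
grip_width: 0.0377
grip_force: 0.0
```

Request:
apply_moves:
  increments:
    - {"tx": 0.35,"ty": -1,"tz": 0,"ax": 0,"ay": 0,"az": 0}
    - {"tx": 0.35,"ty": -1,"tz": 0,"ax": 0,"ay": 0,"az": 0}
    - {"tx": 0.35,"ty": -1,"tz": 0,"ax": 0,"ay": 0,"az": 0}
    - {"tx": 0.35,"ty": -1,"tz": 0,"ax": 0,"ay": 0,"az": 0}
    - {"tx": 0.35,"ty": -1,"tz": 0,"ax": 0,"ay": 0,"az": 0}
    - {"tx": 0.35,"ty": -1,"tz": 0,"ax": 0,"ay": 0,"az": 0}
    - {"tx": 0.35,"ty": -1,"tz": 0,"ax": 0,"ay": 0,"az": 0}
    - {"tx": 0.35,"ty": -1,"tz": 0,"ax": 0,"ay": 0,"az": 0}
    - {"tx": 0.35,"ty": -1,"tz": 0,"ax": 0,"ay": 0,"az": 0}
    - {"tx": 0.35,"ty": -1,"tz": 0,"ax": 0,"ay": 0,"az": 0}
    - {"tx": 0.28,"ty": -1,"tz": 0,"ax": 0,"ay": 0,"az": 0}
    - {"tx": 0,"ty": 0,"tz": 0,"ax": 0,"ay": 0,"az": 0}

```text
time_s: 30.72
ee_pos: [0.5832, 0.0592, 0.4002]
eef_rot: [-3.142, 0.002, 0.002]
force: [-0.0, -1.1, -0.3]
grip_width: 0.0373
grip_force: 0.0
```

Request:
apply_moves:
  increments:
    - {"tx": 0,"ty": 0,"tz": 0,"ax": 0,"ay": 0,"az": 0}
  jaw: 0.5

```text
time_s: 30.85
ee_pos: [0.5829, 0.0572, 0.4009]
eef_rot: [3.141, 0.001, -0.0]
force: [0.2, -0.2, 0.5]
grip_width: 0.0444
grip_force: 0.0
```

```bash
python3 -c "
from w import *
shot('w4',[(.583,.0575,.112),(.583,.0575,.088)])
c=camera('scene')['pixels'][90:350,30:330,::-1]
cv2.imwrite('pics/w4.png',np.hstack([cv2.imread('pics/w4.png')[:260,:480],c]))"
```

```text
[0.58294138 0.05717915 0.40085093] [ 0.04  0.38  1.42 -0.    1.34  1.61]
[259.60826844 189.77511644]
[259.62233617 183.33707225]
```

View pics/w4.png

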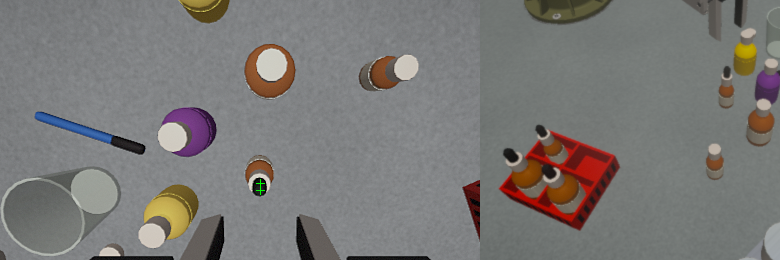

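S2 stands in the narrow compartment, and S1's bulb is on the marker at (260,187). Descending on S1.

Request:
apply_moves:
  increments:
    - {"tx": 0,"ty": 0,"tz": 0.9,"ax": 0,"ay": 0,"az": 0}
    - {"tx": 0,"ty": 0,"tz": 0.9,"ax": 0,"ay": 0,"az": 0}
    - {"tx": 0,"ty": 0,"tz": 0.9,"ax": 0,"ay": 0,"az": 0}
    - {"tx": 0,"ty": 0,"tz": 0.9,"ax": 0,"ay": 0,"az": 0}
    - {"tx": 0,"ty": 0,"tz": 0.6,"ax": 0,"ay": 0,"az": 0}
    - {"tx": 0,"ty": 0,"tz": 0.3,"ax": 0,"ay": 0,"az": 0}
    - {"tx": 0,"ty": 0,"tz": 0.12,"ax": 0,"ay": 0,"az": 0}
    - {"tx": 0,"ty": 0,"tz": 0,"ax": 0,"ay": 0,"az": 0}
    - {"tx": 0,"ty": 0,"tz": 0,"ax": 0,"ay": 0,"az": 0}

```text
time_s: 32.08
ee_pos: [0.5832, 0.0576, 0.2638]
eef_rot: [-3.142, -0.001, -0.0]
force: [0.2, -0.5, -0.0]
grip_width: 0.0468
grip_force: 0.0
```

Request:
apply_moves:
  increments:
    - {"tx": 0,"ty": 0,"tz": 0,"ax": 0,"ay": 0,"az": 0}
    - {"tx": 0,"ty": 0,"tz": 0,"ax": 0,"ay": 0,"az": 0}
    - {"tx": 0,"ty": 0,"tz": 0,"ax": 0,"ay": 0,"az": 0}
    - {"tx": 0,"ty": 0,"tz": 0,"ax": 0,"ay": 0,"az": 0}
    - {"tx": 0,"ty": 0,"tz": 0,"ax": 0,"ay": 0,"az": 0}
    - {"tx": 0,"ty": 0,"tz": 0,"ax": 0,"ay": 0,"az": 0}
  jaw: 1
  force: 12

```text
time_s: 32.83
ee_pos: [0.5831, 0.0576, 0.2631]
eef_rot: [-3.142, -0.0, -0.0]
force: [-0.0, 0.3, 0.5]
grip_width: 0.0216
grip_force: 12.0
```

Request:
apply_moves:
  increments:
    - {"tx": 0,"ty": 0,"tz": -0.3,"ax": 0,"ay": 0,"az": 0}
    - {"tx": 0,"ty": 0,"tz": -0.7,"ax": 0,"ay": 0,"az": 0}
    - {"tx": 0,"ty": 0,"tz": -0.8,"ax": 0,"ay": 0,"az": 0}
    - {"tx": 0,"ty": 0,"tz": -0.8,"ax": 0,"ay": 0,"az": 0}
    - {"tx": 0,"ty": 0,"tz": -0.5,"ax": 0,"ay": 0,"az": 0}
    - {"tx": 0,"ty": 0,"tz": -0.2,"ax": 0,"ay": 0,"az": 0}
    - {"tx": 0,"ty": 0,"tz": 0,"ax": 0,"ay": 0,"az": 0}

```text
time_s: 33.7
ee_pos: [0.583, 0.0576, 0.3618]
eef_rot: [-3.142, 0.0, -0.0]
force: [-0.7, 0.1, -1.3]
grip_width: 0.0213
grip_force: 12.0
```

Request:
apply_moves:
  increments:
    - {"tx": -0.1,"ty": 0.4,"tz": 0,"ax": 0,"ay": 0,"az": 0}
    - {"tx": -0.15,"ty": 0.8,"tz": 0,"ax": 0,"ay": 0,"az": 0}
    - {"tx": -0.15,"ty": 0.95,"tz": 0,"ax": 0,"ay": 0,"az": 0}
    - {"tx": -0.15,"ty": 0.95,"tz": 0,"ax": 0,"ay": 0,"az": 0}
    - {"tx": -0.15,"ty": 0.95,"tz": 0,"ax": 0,"ay": 0,"az": 0}
    - {"tx": -0.15,"ty": 0.95,"tz": 0,"ax": 0,"ay": 0,"az": 0}
    - {"tx": -0.15,"ty": 0.95,"tz": 0,"ax": 0,"ay": 0,"az": 0}
    - {"tx": -0.15,"ty": 0.95,"tz": 0,"ax": 0,"ay": 0,"az": 0}
    - {"tx": -0.15,"ty": 0.95,"tz": 0,"ax": 0,"ay": 0,"az": 0}
    - {"tx": -0.15,"ty": 0.95,"tz": 0,"ax": 0,"ay": 0,"az": 0}
    - {"tx": -0.14,"ty": 0.7,"tz": 0,"ax": 0,"ay": 0,"az": 0}
    - {"tx": 0,"ty": 0.4,"tz": 0,"ax": 0,"ay": 0,"az": 0}

```text
time_s: 35.2
ee_pos: [0.5349, -0.2405, 0.3617]
eef_rot: [-3.141, 0.001, -0.001]
force: [-0.1, 0.3, -1.2]
grip_width: 0.0216
grip_force: 12.0
```

Request:
apply_moves:
  increments:
    - {"tx": 0,"ty": 0.04,"tz": 0,"ax": 0,"ay": 0,"az": 0}
    - {"tx": 0,"ty": 0,"tz": 0,"ax": 0,"ay": 0,"az": 0}
    - {"tx": 0,"ty": 0,"tz": 0,"ax": 0,"ay": 0,"az": 0}

```text
time_s: 35.58
ee_pos: [0.5355, -0.2399, 0.3621]
eef_rot: [-3.142, -0.0, 0.001]
force: [-0.6, 0.5, -0.6]
grip_width: 0.0217
grip_force: 12.0
```

Request:
apply_moves:
  increments:
    - {"tx": 0,"ty": 0,"tz": 0.3,"ax": 0,"ay": 0,"az": 0}
    - {"tx": 0,"ty": 0,"tz": 0.6,"ax": 0,"ay": 0,"az": 0}
    - {"tx": 0,"ty": 0,"tz": 0.7,"ax": 0,"ay": 0,"az": 0}
    - {"tx": 0,"ty": 0,"tz": 0.6,"ax": 0,"ay": 0,"az": 0}
    - {"tx": 0,"ty": 0,"tz": 0.5,"ax": 0,"ay": 0,"az": 0}
    - {"tx": 0,"ty": 0,"tz": 0.2,"ax": 0,"ay": 0,"az": 0}
    - {"tx": 0,"ty": 0,"tz": 0.1,"ax": 0,"ay": 0,"az": 0}
    - {"tx": 0,"ty": 0,"tz": 0.05,"ax": 0,"ay": 0,"az": 0}
    - {"tx": 0,"ty": 0,"tz": 0.04,"ax": 0,"ay": 0,"az": 0}
    - {"tx": 0,"ty": 0,"tz": 0,"ax": 0,"ay": 0,"az": 0}

```text
time_s: 36.83
ee_pos: [0.5354, -0.2405, 0.2695]
eef_rot: [3.141, -0.0, 0.0]
force: [0.2, 0.6, -1.5]
grip_width: 0.0215
grip_force: 12.0
```

Request:
apply_moves:
  increments:
    - {"tx": 0,"ty": 0,"tz": 0.02,"ax": 0,"ay": 0,"az": 0}
    - {"tx": 0,"ty": 0,"tz": 0.01,"ax": 0,"ay": 0,"az": 0}
    - {"tx": 0,"ty": 0,"tz": 0,"ax": 0,"ay": 0,"az": 0}

```text
time_s: 37.2
ee_pos: [0.5353, -0.2406, 0.2684]
eef_rot: [-3.142, 0.0, -0.0]
force: [-0.8, 0.3, -1.2]
grip_width: 0.0218
grip_force: 12.0
```

Request:
apply_moves:
  increments:
    - {"tx": 0,"ty": 0,"tz": 0.02,"ax": 0,"ay": 0,"az": 0}
    - {"tx": 0,"ty": 0,"tz": 0.01,"ax": 0,"ay": 0,"az": 0}
    - {"tx": 0,"ty": 0,"tz": 0,"ax": 0,"ay": 0,"az": 0}

```text
time_s: 37.58
ee_pos: [0.5354, -0.2406, 0.2681]
eef_rot: [3.141, -0.001, -0.0]
force: [-1.5, 1.1, 4.6]
grip_width: 0.0217
grip_force: 12.0
```

Request:
apply_moves:
  increments:
    - {"tx": 0,"ty": 0,"tz": 0,"ax": 0,"ay": 0,"az": 0}
    - {"tx": 0,"ty": 0,"tz": 0,"ax": 0,"ay": 0,"az": 0}
    - {"tx": 0,"ty": 0,"tz": 0,"ax": 0,"ay": 0,"az": 0}
    - {"tx": 0,"ty": 0,"tz": 0,"ax": 0,"ay": 0,"az": 0}
    - {"tx": 0,"ty": 0,"tz": -0.5,"ax": 0,"ay": 0,"az": 0}
    - {"tx": 0,"ty": 0,"tz": -0.8,"ax": 0,"ay": 0,"az": 0}
    - {"tx": 0,"ty": 0,"tz": -0.9,"ax": 0,"ay": 0,"az": 0}
    - {"tx": 0,"ty": 0,"tz": -0.9,"ax": 0,"ay": 0,"az": 0}
    - {"tx": 0,"ty": 0,"tz": -0.9,"ax": 0,"ay": 0,"az": 0}
    - {"tx": 0,"ty": 0,"tz": -0.5,"ax": 0,"ay": 0,"az": 0}
    - {"tx": 0,"ty": 0,"tz": 0,"ax": 0,"ay": 0,"az": 0}
  jaw: 0.6

```text
time_s: 38.95
ee_pos: [0.5353, -0.2405, 0.4036]
eef_rot: [3.141, -0.002, -0.0]
force: [-0.5, 0.1, -1.4]
grip_width: 0.0375
grip_force: 0.0
```

Request:
apply_moves:
  increments:
    - {"tx": -0.9,"ty": 0,"tz": 0,"ax": 0,"ay": 0,"az": 0}
    - {"tx": -0.9,"ty": 0,"tz": 0,"ax": 0,"ay": 0,"az": 0}
    - {"tx": -0.9,"ty": 0,"tz": 0,"ax": 0,"ay": 0,"az": 0}
    - {"tx": -0.9,"ty": 0,"tz": 0,"ax": 0,"ay": 0,"az": 0}
    - {"tx": -0.9,"ty": 0,"tz": 0,"ax": 0,"ay": 0,"az": 0}
    - {"tx": 0,"ty": 0,"tz": 0,"ax": 0,"ay": 0,"az": 0}
    - {"tx": 0,"ty": 0,"tz": 0,"ax": 0,"ay": 0,"az": 0}

```text
time_s: 39.83
ee_pos: [0.4008, -0.2406, 0.4022]
eef_rot: [-3.141, 0.0, -0.0]
force: [-0.4, -0.3, 0.6]
grip_width: 0.0377
grip_force: 0.0
```

```bash
python3 -c "
from station import camera
import cv2,numpy as np
cv2.imwrite('pics/end.png',cv2.resize(camera('scene')['pixels'][90:350,30:400,::-1],None,fx=2,fy=2,interpolation=2))"
```

```text
(no output)
```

View pics/end.png

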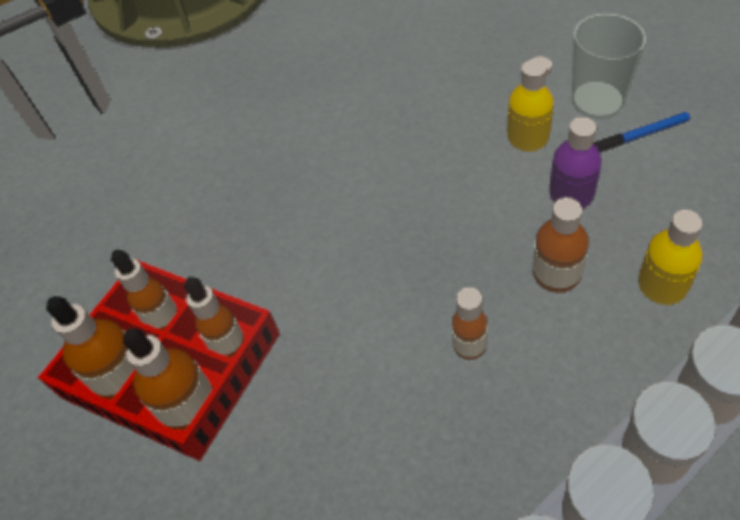

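All four droppers stand upright in the carrier: large at (95,350) and (165,380), small at (145,290) and (212,318). The screwcaps and the beaker are where they were.

```bash
python3 -c "
from station import hand_in
print(hand_in())"
```

```text
the job is handed in; nothing more can be done
None
```

All four dropper bottles are packed upright in the carrier, large in the wide compartments and small in the narrow ones; the flat-capped bottles and the beaker were left in place, and the job was handed in at about 40 s.

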